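# Hold a power supply clamped in a board vice for fastening

### The arm

A 6-joint arm with a two-finger parallel gripper is mounted at the origin on a cart in front of the work surface, level with it; the furniture and walls round the work are solid. World frame = base frame: x ahead of the robot, y to its left, z up, the work surface at z = 0. Lengths are in m, angles in rad, forces in N, time in s.
With the tool pointing down it reaches from about 0.35 to 0.975 m from the base axis. Payload 4.9 kg.
Tool frame: the origin (TCP) lies at the very end of the fingers, on their centre line; the grasp point (between the pads) lies manip.grip_point_offset behind it (manip.grip_point_offset is the distance from the TCP to the grasp point, in m); z points along the fingers, y is the line along which they close (so a half turn about z gives the same grasp; the last joint's range is limited). The gripper opens to 85 mm and grips with 20 to 120 N. Pads are 22 mm wide; open, the fingers measure 114 mm over their backs; the gripper's body (76 mm by 85 mm) begins 54 mm behind the grasp point. The pads swing forward as they close: fully open they stand 13 mm farther back than shut.
Start: joints at [-0.119, 0.053, 1.613, -0, 1.476, -0.119], TCP at [0.625, 0, 0.231] pointing down, gripper open.
Joint ranges: [-3.01, 3.01], [-1.01, 2.22], [0.06, 2.58], [-1.02, 4.17], [0.09, 2.62], [-3.14, 3.14]. Speed limits (rad/s): [2.57, 2.57, 3.14, 3.14, 3.14, 3.14].

### API

Orientations are given as a unit quaternion [w, x, y, z].
In Python, from plant import manip gives the robot as it stands.
- The arm moves only by the shell command python3 -m crank 'ROWS' [OPENING]. ROWS is JSON, a list of rows, each an object of numbers: "x", "y", "z": the shift along the tool's x, y, z in cm; "turn": the turn about the tool's z in rad. In form: [{"x": .., "y": .., "z": .., "turn": ..}, ...]. A call has 1 to 5 rows; each row shifts and turns the commanded pose from where the row before left it, along the tool's axes as they then stand; what a row does not reach is not made up. A row lasts 1/10 s, in which the tool goes at most 50 mm and 8.59 degrees, less where a joint would pass 70% of its speed; a pose out of reach is approached as far as the arm can. A call with a gripper value outside its range is refused whole. OPENING is the opening in per cent of the stroke, from 0 (shut) to 100 (fully open), set as the call begins (- or left out, the last holds). The fingers move at their own pace and stop on an object; the grip force is fixed at half the most. Time passes only in rows, so rows that do not move let the fingers close. It gives the time, the measured TCP pose, the force, the opening and the grip force at its end, in the units of the state.
- manip.state(): the state, without advancing time (a new reading comes with each control period).
- manip.grab_frame(name): name is "scene" or "side" or "wrist"; returns (picture, depth): 400x640x3 uint8, red, green, blue; 400x640 float32, m along the optical axis (not along the pixel's ray), 0 where there is no reading.
- manip.camera_model(name): a dict with "mtx" (3x3 intrinsics, pixels), "world_to_cam" (4x4, takes a point from world to camera coordinates). Camera axes: x right, y down, z forward; pixel columns grow to the right and rows downward; lengths in m; the calibration is good to about 2 mm. A picture is of the moment at which its call begins: read the wrist's pose just before it. camera_model takes no time and is no camera call; for the wrist camera it gives the pose at the moment of the call.
- manip.job_done(): hands the job in; it is judged then, once.
The state is a dict: "time": time; "joint_pos": joint angles; "joint_vel": joint speeds; "joint_efforts": joint torques, N m; "tool_pos": TCP position; "tool_rot": TCP orientation; "contact_force": force on the tool from outside, world axes, zero at the start; "ft_torque": the same for the moment, N m; "gripper_width": opening from 0.0 (shut) to 1.0 (fully open); "grasp_force": force on a finger pad.
Only numpy, scipy, OpenCV 4.12 (cv2) and the standard library are available. Lean on these libraries where they do the work, as an engineer would, in place of code of your own. Each camera call takes 0.05 s, during which the arm holds its last target. There are 200 camera calls.

### The job

Lift the open-frame power supply by its upright finned heat sink, set it down gently between the jaws of the board vice, level on both rods with its long sides facing the jaws and about midway along them, and let go of it. Then slide the loose jaw up from behind until the supply is trapped flush against the fixed jaw, and finish while still holding it so, pushing on that jaw with a steady 10 N or so and keeping off the black lock knob, which I will then turn tight. The chassis bends easily, so never press it with 25 N or more in the vice, and leave the brush, the wick reel and the phone where they lie.

Things in the scene. Friction and masses are not known exactly. Their poses are not given: they have to be found in the camera images.
- supply: open-frame power supply: U-shaped aluminium chassis, 96 (x) x 58 (y) mm, sides 18.5 mm high, with a green circuit board and low parts (up to 24 mm above the underside) in it and a heat sink across its middle. Origin: centre of the underside; x along the 96 mm length, z up; either way round will do. Mass 0.15 to 0.31 kg. It starts lying on the worktop.
- heat_sink (a point): centre of the top of the supply's heat sink, an upright aluminium block of fins and the part to grip: 16 mm thick along the supply's x (close the fingers along x), 42 mm long in y, its top 50 mm above the supply's underside. Beside it nothing is higher than 24 mm above the underside.
- board_vice: board vice, fixed to the worktop: blue feet (85 mm in x, 14 mm high) at y = -85 and +85 mm, joined by two bare 7.6 mm rods along y at x = -26 and +26 mm, tops 15.6 mm above the worktop. Grey fixed jaw near +y, grey sliding jaw nearer -y: both 72 mm in x, 16 mm in y, 20.5 to 34 mm above the worktop, a black pad inside. Origin: on the worktop midway between the feet; y points to the fixed jaw.
- board_vice_jaw (a joint): travel of the sliding jaw along the vice's +y towards the fixed jaw, 0 to 0.060 m. Its pad's face is at y = -33 mm + travel, its outer (back) face, to push on, at y = -53 mm + travel; it closes on the supply at about 0.023. About 2 N of drag, no spring; it stays where it is left. Once the supply is trapped the push rises by several N for each mm that the tool is moved on.
- lock_knob (a point): middle of the black lock knob: a disc 22 mm across, 45 to 54 mm above the worktop, on a 5 mm stem over the middle of the sliding jaw; it overhangs the jaw's back face by 3 mm. On each side of it 25 mm of the jaw's back face is free to push on.
- fixed_pad (a point): middle of the face of the black rubber pad on the fixed jaw; the pad is 66 (x) x 4 (y) x 7 (z) mm, 26 to 33.5 mm above the worktop, its face at y = +48 mm of the vice.
- jaw_pad (a point): middle of the face of the same pad on the sliding jaw; it moves with the jaw.
- esd_brush: black flat brush, 28 x 175 x 7 mm, lying on the blue mat; leave it alone.
- wick_reel: small yellow reel of solder wick, 42 mm across, 12 mm high, lying flat on the blue mat (5 mm thick); leave it alone.
- phone_shell: black phone housing, 142 x 70 x 7 mm, lying on the worktop; leave it alone.
- microscope: microscope fixed at the right of the work, not to be touched: its head and eyepieces overhang the mat at world x 0.38 to 0.74, y -0.39 to -0.20, from 0.10 to over 0.45 m high, in the straight way between the arm's start and the work. Draw the tool in towards the base to swing past. Origin: its foot.

How it is judged:
By the outcome, as a careful person would: the job done as asked, in the order asked, and still so for the second after the job is handed in, while the arm keeps its last pose, push and grip.
It also fails if it takes over 61 s, if anything falls off the work surface, if the arm or the gripper's body presses on something with over 40 N, if the wrist force passes 120 N, or if a joint passes its speed limit or range.

## Working session

There is one attempt and no reset: what is moved stays moved. The work goes in short steps, Python scripts to look and compute and a shell command to move; the robot and the scene stay as the last step left them, time stands still between calls to the robot, and variables do not carry over. Pictures are saved under pics/ and viewed, at most 10 in all, crops included, and the job is handed in when it is done.

```bash
mkdir -p pics; ls
cat > h.py <<'E'
import numpy as np, cv2
from plant import manip
def grab(name,tag):
    M=manip.camera_model(name); im,d=manip.grab_frame(name)
    cv2.imwrite(f'pics/{tag}.png',im[:,:,::-1]); np.savez(f'pics/{tag}.npz',im=im,d=d,K=M['mtx'],T=M['world_to_cam'])
def load(tag):
    z=np.load(f'pics/{tag}.npz'); return z['im'],z['d'],np.array(z['K']),np.array(z['T'])
def ray(K,T,u,v,h):
    """world point at height h on pixel ray"""
    R,t=T[:3,:3],T[:3,3]; c=-R.T@t; r=R.T@np.linalg.inv(K)@[u,v,1]
    return c+r*(h-c[2])/r[2]
def cloud(d,K,T):
    v,u=np.indices(d.shape); p=np.stack([(u-K[0,2])/K[0,0]*d,(v-K[1,2])/K[1,1]*d,d],-1)
    return (p-T[:3,3])@T[:3,:3]
E
python3 - <<'E'
from h import *
for n in ('scene','side'): grab(n,n+'0')
s=manip.state(); print(s, manip.grip_point_offset)
for n in ('scene','side'):
    i,d,K,T=load(n+'0'); print(n,K.round(1).tolist(),(-T[:3,:3].T@T[:3,3]).round(3), T[:3,:3].round(2).tolist())
cv2.imwrite('pics/both.png',cv2.resize(np.vstack([cv2.imread('pics/scene0.png'),cv2.imread('pics/side0.png')]),(480,600)))
E
```

```text
pics
{'time': 0.1, 'joint_pos': array([-1.19029558e-01,  5.32974267e-02,  1.61415508e+00, -1.35847180e-05,
        1.47599774e+00, -1.18960613e-01]), 'joint_vel': array([ 1.09066620e-03, -2.36117548e-04, -2.11006439e-03, -1.04087239e-03,
        9.19910189e-05, -5.60223923e-04]), 'joint_efforts': array([ 6.14647306e-04, -3.94903493e+01, -3.71363103e+01, -4.52310599e-05,
        3.99340541e-03, -4.17574097e-05]), 'tool_pos': array([6.24437413e-01, 4.54177594e-05, 2.30182836e-01]), 'tool_rot': array([-7.25902442e-04,  7.07130393e-01,  7.07082559e-01, -5.79463000e-04]), 'contact_force': array([ 0.49166151, -0.99389124, -0.57029248]), 'ft_torque': array([0.02103925, 0.00601468, 0.01417672]), 'grasp_force': 0.0, 'gripper_width': 1.0011370769532983} 0.0187
scene [[465.9, 0.0, 320.3], [0.0, 465.9, 199.6], [0.0, 0.0, 1.0]] [-0.042 -0.778  0.732] [[0.8, -0.59, 0.0], [-0.34, -0.47, -0.81], [0.48, 0.65, -0.58]]
side [[374.5, 0.0, 322.9], [0.0, 374.5, 203.1], [0.0, 0.0, 1.0]] [ 0.111 -0.97   0.579] [[0.92, -0.4, -0.02], [-0.2, -0.4, -0.89], [0.35, 0.82, -0.45]]
```

View pics/scene0.png

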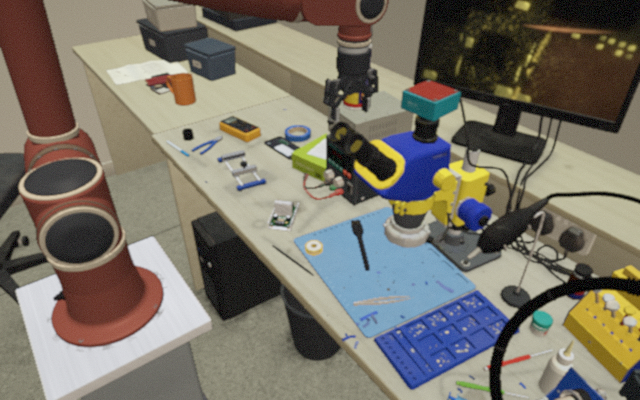

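View pics/side0.png

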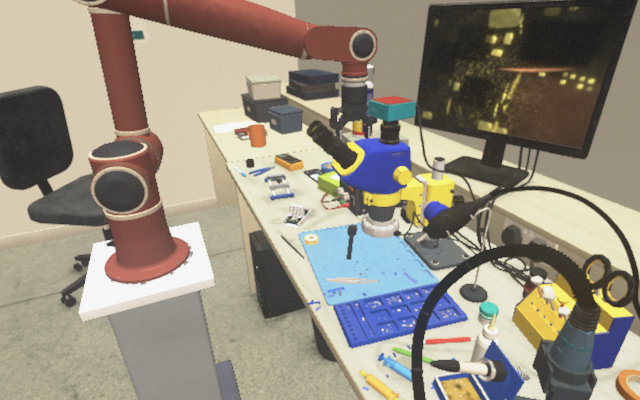

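Scene view: supply at about (283,213), vice at (243,172) with its feet at (235,156) and (250,183), the wick reel at (314,247), and the microscope at (400,170). The side view shows the same things, with the vice at (278,188) and the supply at (297,215).

Run:
```python
from h import *
for tag,pts in (('scene0',dict(sup=(283,205,.05),supb=(283,214,.02),footA=(235,156,.014),footB=(251,183,.014),reel=(314,247,.015),knobmat=(357,225,.01))),('side0',dict(sup=(297,210,.05),vice=(278,188,.02),reel=(311,239,.015)))):
    im,d,K,T=load(tag); P=cloud(d,K,T)
    for k,(u,v,h) in pts.items(): print(tag,k,ray(K,T,u,v,h).round(3),P[v,u].round(3))
im,d,K,T=load('scene0')
cv2.imwrite('pics/crop.png',cv2.resize(im[130:250,190:350,::-1],(800,600),interpolation=cv2.INTER_CUBIC))
```

```text
scene0 sup [0.436 0.018 0.05 ] [0.441 0.026 0.043]
scene0 supb [0.437 0.021 0.02 ] [0.439 0.025 0.016]
scene0 footA [0.48  0.356 0.014] [0.467 0.329 0.031]
scene0 footB [0.445 0.199 0.014] [0.445 0.198 0.014]
scene0 reel [ 0.43  -0.121  0.015] [ 0.434 -0.115  0.008]
scene0 knobmat [ 0.566 -0.113  0.01 ] [ 0.564 -0.116  0.013]
side0 sup [ 0.434 -0.002  0.05 ] [0.44  0.018 0.039]
side0 vice [0.449 0.248 0.02 ] [0.448 0.243 0.022]
side0 reel [ 0.43  -0.123  0.015] [ 0.43  -0.123  0.015]
```

View pics/crop.png

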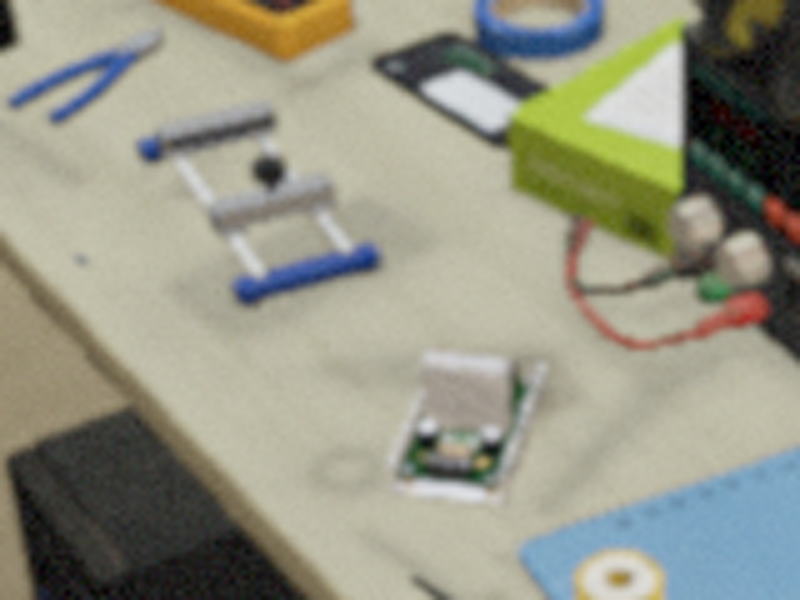

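The crop shows the vice with its fixed jaw on the far side (+y) and its sliding jaw and knob in the middle. The supply's long axis lies roughly along world y, with its heat sink across the middle. I'll go above the supply for a close look.

```bash
python3 -m crank '[{"y":-4.5,"x":0.5},{"y":-4.5,"x":0.5},{"y":-4.5,"x":0.5},{"y":-4.5,"x":0.5},{"z":0}]' 100
python3 - <<'E'
from h import *
s=manip.state(); grab('wrist','w0'); print(s['tool_pos'],s['tool_rot'],s['contact_force'])
i,d,K,T=load('w0'); print(K.round(1).tolist(),(-T[:3,:3].T@T[:3,3]).round(3), T[:3,:3].round(2).tolist())
E
```

```text
[6.24437413e-01 4.54177594e-05 2.30182836e-01] [-7.25902442e-04  7.07130393e-01  7.07082559e-01 -5.79463000e-04] [ 0.49166151 -0.99389124 -0.57029248]
[[338.1, 0.0, 314.7], [0.0, 338.1, 203.4], [0.0, 0.0, 1.0]] [0.623 0.081 0.373] [[1.0, 0.0, -0.0], [0.0, -0.95, 0.32], [-0.0, -0.32, -0.95]]schema error: expected keys x, y, z, turn
```

View pics/w0.png

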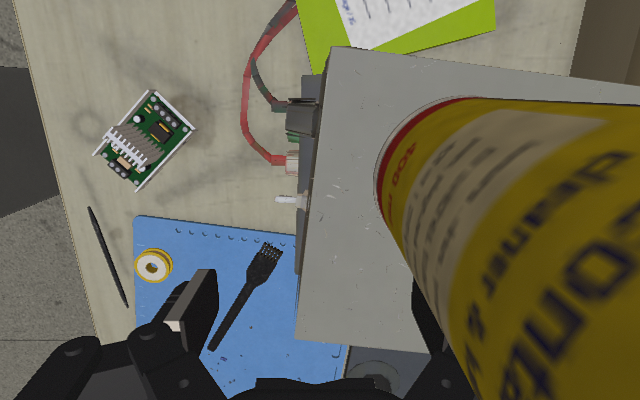

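The wrist view shows the supply at about (145,140), turned roughly 45° to the image, with its heat sink from (108,140) to (150,162). The move was refused because every row needs all four keys, so I'll send it again in full.

```bash
python3 -m crank '[{"x":0,"y":-4.5,"z":0,"turn":0},{"x":0,"y":-4.5,"z":0,"turn":0},{"x":0,"y":-4.5,"z":0,"turn":0},{"x":0,"y":-4.5,"z":0,"turn":0},{"x":0,"y":0,"z":0,"turn":0}]' 100
python3 - <<'E'
from h import *
s=manip.state(); grab('wrist','w1'); print(s['tool_pos'],s['tool_rot'],s['contact_force'])
i,d,K,T=load('w1'); P=cloud(d,K,T)
m=((P[...,2]>.036)&(P[...,2]<.056)&(abs(P[...,0]-.44)<.1)&(abs(P[...,1]-.02)<.08)&(d>0)).astype(np.uint8)
n,l,st,c=cv2.connectedComponentsWithStats(m)
for k in range(1,n):
    if st[k,4]>60:
        q=P[l==k]; top=q[q[:,2]>np.percentile(q[:,2],80)-.006]; print(st[k],q[:,2].max().round(3), cv2.minAreaRect((q[:,:2]*1000).astype(np.float32)),cv2.minAreaRect((top[:,:2]*1000).astype(np.float32)))
m=((P[...,2]>.012)&(abs(P[...,0]-.44)<.08)&(abs(P[...,1]-.02)<.08)&(P[...,2]<.056)).astype(np.uint8)
q=P[m>0];print('all',cv2.minAreaRect((q[:,:2]*1000).astype(np.float32)))
E
```

```text
time: 0.65
tool_pos: [0.4403, 0.0006, 0.2295]
tool_rot: [-0.001, 0.707, 0.707, -0.001]
contact_force: [0.2, -0.3, 0.5]
gripper_width: 0.998
grasp_force: 0.0
[0.44031832 0.00055306 0.229509  ] [-0.00088302  0.70716003  0.70705259 -0.00073789] [ 0.17356979 -0.28592639  0.52256052]
[296 126  42  44 653] 0.053 ((440.89691162109375, 28.057104110717773), (15.94633960723877, 42.28868865966797), 43.107582092285156) ((440.8583679199219, 28.015522003173828), (15.907500267028809, 42.2603759765625), 43.260623931884766)
all ((440.5561218261719, 27.82672882080078), (95.4532699584961, 58.030670166015625), 43.26176834106445)
```

View pics/w1.png

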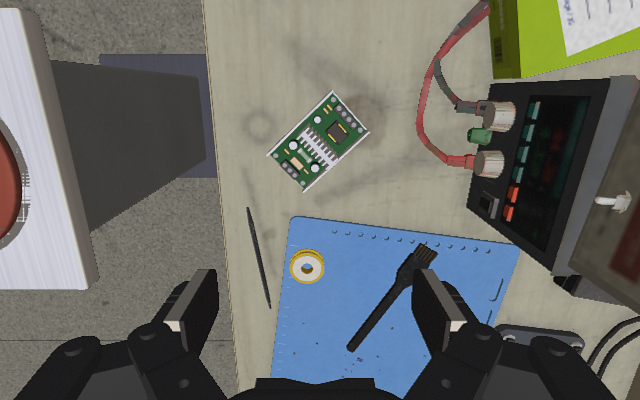

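The wrist view shows the supply at about (318,142) with its heat sink across the middle. Depth puts its centre at (0.4407, 0.0279) and its long axis at 43.2° from world x. I'll turn −0.754, shift +2.73 cm in tool x, and descend.

```bash
python3 -m crank '[{"x":1.4,"y":0,"z":0,"turn":0},{"x":1.33,"y":0,"z":0,"turn":0},{"x":0,"y":0,"z":0,"turn":-0.149},{"x":0,"y":0,"z":0,"turn":-0.149},{"x":0,"y":0,"z":0,"turn":-0.149}]'; python3 -m crank '[{"x":0,"y":0,"z":0,"turn":-0.149},{"x":0,"y":0,"z":2,"turn":-0.149},{"x":0,"y":0,"z":4,"turn":-0.01},{"x":0,"y":0,"z":4,"turn":0},{"x":0,"y":0,"z":2,"turn":0}]';  python3 -m crank '[{"x":0,"y":0,"z":0,"turn":0},{"x":0,"y":0,"z":0,"turn":0}]'
python3 - <<'E'
from h import *
from scipy.spatial.transform import Rotation as R
s=manip.state(); M=R.from_quat(s['tool_rot'],scalar_first=True).as_matrix(); print(s['tool_pos'],s['joint_pos'])
e=np.array([.4407,.0279,.028])-s['tool_pos']; print('tool-frame cm',(M.T@e*100).round(2),'y ang',np.degrees(np.arctan2(M[1,1],M[0,1])))
E
```

```text
time: 1.2
tool_pos: [0.4461, 0.0274, 0.2314]
tool_rot: [0.0, 0.53, 0.848, 0.0]
contact_force: [-0.0, 0.0, -0.1]
gripper_width: 0.998
grasp_force: 0.0
time: 1.7
tool_pos: [0.4438, 0.0275, 0.1075]
tool_rot: [-0.003, 0.397, 0.918, -0.001]
contact_force: [-0.4, 0.2, -0.4]
gripper_width: 1.001
grasp_force: 0.0
time: 1.9
tool_pos: [0.4459, 0.0273, 0.1118]
tool_rot: [-0.0, 0.397, 0.918, 0.0]
contact_force: [0.2, -1.1, -0.2]
gripper_width: 1.0
grasp_force: 0.0
[0.44585154 0.02726277 0.11180922] [-1.05837879e-01 -2.89147164e-01  2.13079276e+00  3.76956535e-05
  1.29995699e+00 -8.60891771e-01]
tool-frame cm [ 0.4  -0.33  8.38] y ang 43.260823456734194
```

```bash
python3 -m crank '[{"x":0.4,"y":-0.33,"z":2,"turn":0},{"x":0,"y":0,"z":2.5,"turn":0},{"x":0,"y":0,"z":2,"turn":0},{"x":0,"y":0,"z":0.9,"turn":0},{"x":0,"y":0,"z":0,"turn":0}]'; python3 -m crank '[{"x":0,"y":0,"z":0.5,"turn":0},{"x":0,"y":0,"z":0.4,"turn":0},{"x":0,"y":0,"z":0,"turn":0},{"x":0,"y":0,"z":0,"turn":0}]'
python3 - <<'E'
from h import *
from scipy.spatial.transform import Rotation as R
s=manip.state(); M=R.from_quat(s['tool_rot'],scalar_first=True).as_matrix(); print(s['tool_pos'],s['contact_force'])
e=np.array([.4407,.0279,.028])-s['tool_pos']; print('tool-frame cm',(M.T@e*100).round(2),'y ang',np.degrees(np.arctan2(M[1,1],M[0,1])))
grab('wrist','w2')
E
```

```text
time: 2.4
tool_pos: [0.4404, 0.0279, 0.0377]
tool_rot: [0.0, 0.397, 0.918, 0.0]
contact_force: [0.7, 0.9, 1.0]
gripper_width: 0.998
grasp_force: 0.0
time: 2.8
tool_pos: [0.4402, 0.0279, 0.0287]
tool_rot: [0.0, 0.397, 0.918, 0.0]
contact_force: [-0.3, -0.6, 1.0]
gripper_width: 1.003
grasp_force: 0.0
[0.44015859 0.02794768 0.02870468] [-0.30468146 -0.57253513  1.01921628]
tool-frame cm [-0.04  0.04  0.07] y ang 43.25945186396896
```

View pics/w2.png

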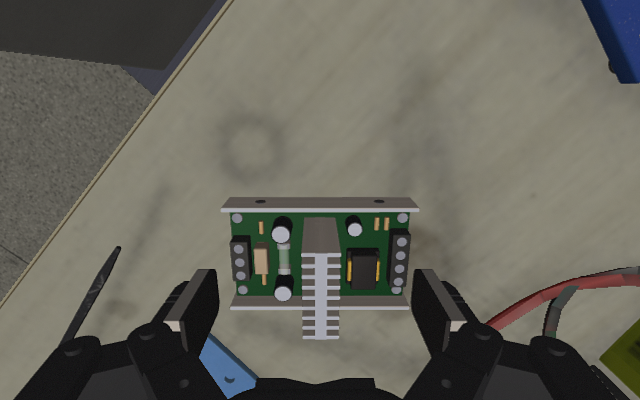

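The heat sink (320,290) is centred between the fingers at (200,300) and (430,300). Next I'll close, lift, and check.

```bash
python3 -m crank '[{"x":0,"y":0.04,"z":0,"turn":0},{"x":0,"y":0,"z":0,"turn":0},{"x":0,"y":0,"z":0,"turn":0},{"x":0,"y":0,"z":0,"turn":0},{"x":0,"y":0,"z":0,"turn":0}]' 0; python3 -m crank '[{"x":0,"y":0,"z":0,"turn":0},{"x":0,"y":0,"z":0,"turn":0},{"x":0,"y":0,"z":0,"turn":0},{"x":0,"y":0,"z":0,"turn":0},{"x":0,"y":0,"z":0,"turn":0}]'
```

```text
time: 3.35
tool_pos: [0.4406, 0.0283, 0.0288]
tool_rot: [0.0, 0.397, 0.918, 0.0]
contact_force: [4.4, -0.0, -1.9]
gripper_width: 0.169
grasp_force: 60.5
time: 3.85
tool_pos: [0.4405, 0.0282, 0.0286]
tool_rot: [0.0, 0.397, 0.918, 0.0]
contact_force: [0.4, 1.0, 3.7]
gripper_width: 0.174
grasp_force: 61.2
```

```bash
python3 -m crank '[{"x":0,"y":0,"z":-1,"turn":0},{"x":0,"y":0,"z":-2,"turn":0},{"x":0,"y":0,"z":-3,"turn":0},{"x":0,"y":0,"z":-3.5,"turn":0},{"x":0,"y":0,"z":-3.5,"turn":0}]';python3 -m crank '[{"x":0,"y":0,"z":-3,"turn":0.05},{"x":0,"y":0,"z":-1.5,"turn":0.1},{"x":0,"y":0,"z":0,"turn":0.12},{"x":0,"y":0,"z":0,"turn":0.12},{"x":0,"y":0,"z":0,"turn":0.12}]';python3 -m crank '[{"x":0,"y":0,"z":0,"turn":0.12},{"x":0,"y":0,"z":0,"turn":0.12},{"x":2,"y":0,"z":0,"turn":0},{"x":3.5,"y":0,"z":0,"turn":0},{"x":3.5,"y":0,"z":0,"turn":0}]';python3 -m crank '[{"x":3.5,"y":0,"z":0,"turn":0},{"x":2.5,"y":0,"z":0,"turn":0},{"x":0,"y":0,"z":0,"turn":0},{"x":0,"y":0,"z":0,"turn":0},{"x":0,"y":0,"z":0,"turn":0}]'
python3 - <<'E'
from h import *
s=manip.state(); grab('wrist','w3'); print(s['tool_pos'],s['tool_rot'],s['contact_force'],s['joint_pos'])
i,d,K,T=load('w3'); P=cloud(d,K,T)
hsv=cv2.cvtColor(i,cv2.COLOR_RGB2HSV)
m=((hsv[...,0]>105)&(hsv[...,0]<128)&(hsv[...,1]>140)&(P[...,2]>-.01)&(P[...,2]<.03)).astype(np.uint8)
n,l,st,c=cv2.connectedComponentsWithStats(m)
for k in range(1,n):
    if st[k,4]>80: q=P[(l==k)&(P[...,2]>.009)]; print(st[k], len(q), cv2.minAreaRect((q[:,:2]*1000).astype(np.float32)) if len(q)>5 else '')
E
```

```text
time: 4.35
tool_pos: [0.4387, 0.0283, 0.1585]
tool_rot: [-0.001, 0.397, 0.918, -0.001]
contact_force: [0.5, -0.6, -2.7]
gripper_width: 0.171
grasp_force: 60.4
time: 4.85
tool_pos: [0.4392, 0.0283, 0.2027]
tool_rot: [-0.001, 0.617, 0.787, -0.001]
contact_force: [-0.5, -0.1, -2.2]
gripper_width: 0.173
grasp_force: 60.5
time: 5.35
tool_pos: [0.4387, 0.1188, 0.2025]
tool_rot: [-0.001, 0.706, 0.708, -0.001]
contact_force: [0.9, 0.2, -2.6]
gripper_width: 0.175
grasp_force: 60.4
time: 5.85
tool_pos: [0.439, 0.1775, 0.2028]
tool_rot: [-0.0, 0.706, 0.709, -0.001]
contact_force: [0.4, 1.0, -2.5]
gripper_width: 0.171
grasp_force: 60.4
[0.43896912 0.17747621 0.20278053] [-1.41911139e-04  7.05567361e-01  7.08642536e-01 -6.60567552e-04] [ 0.39210456  0.95540597 -2.53068511] [ 2.27128087e-01 -3.03788705e-01  1.98545718e+00 -4.64651408e-04
  1.46119409e+00  2.22830247e-01]
[608   0  32   6 157] 92 ((709.67333984375, 330.8868408203125), (1.749871850013733, 18.74465560913086), 77.37925720214844)
[ 280  140   85   26 1034] 1021 ((444.296875, 199.23289489746094), (13.422367095947266, 83.18017578125), 81.50698852539062)
```

View pics/w3.png

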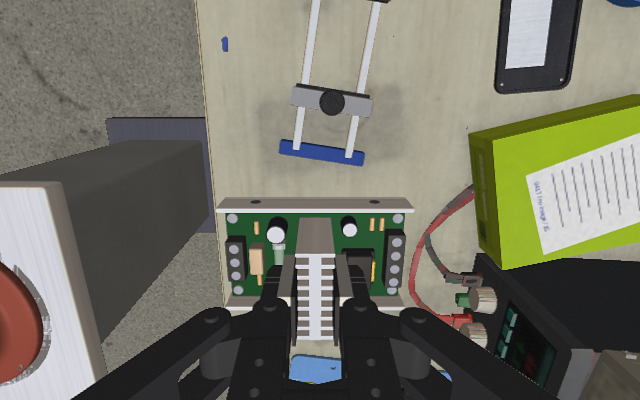

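The supply is held level at (315,250). The vice's near foot is at (322,152), and its sliding jaw with the knob is at (332,100). The vice's y axis is at about 81.5° in the world. I'll move nearer to see the fixed jaw.

```bash
python3 -m crank '[{"x":2.5,"y":0.5,"z":0,"turn":0},{"x":3,"y":0.5,"z":0,"turn":0},{"x":1.5,"y":0,"z":0,"turn":0.145},{"x":0,"y":0,"z":0,"turn":0},{"x":0,"y":0,"z":0,"turn":0}]'
cat > vice.py <<'E'
from h import *
import sys
tag=sys.argv[1]
from scipy.spatial.transform import Rotation as R
s=manip.state(); grab('wrist',tag); M=R.from_quat(s['tool_rot'],scalar_first=True).as_matrix()
print(s['tool_pos'],'yang',np.degrees(np.arctan2(M[1,1],M[0,1])),s['contact_force'])
i,d,K,T=load(tag); P=cloud(d,K,T)
a=np.radians(81.5); yv=np.array([np.cos(a),np.sin(a)]); o=np.array([.4444,.1992])+.085*yv; xv=np.array([yv[1],-yv[0]])
X=(P[...,:2]-o)@xv; Y=(P[...,:2]-o)@yv; Z=P[...,2]
def rep(n,m):
    m=m&(d>0)&(abs(X)<.06)
    if m.sum()>10: print(n,m.sum(),cv2.minAreaRect((P[m][:,:2]*1000).astype(np.float32)),'x',(np.percentile(X[m],[1,99])*1000).round(1),'y',(np.percentile(Y[m],[1,99])*1000).round(1))
rep('farfoot',(Z>.009)&(Z<.018)&(Y>.076)&(Y<.1)); rep('nearfoot',(Z>.009)&(Z<.018)&(Y<-.07)&(Y>-.1))
rep('fixjaw',(Z>.029)&(Z<.038)&(Y>.03)&(Y<.08)); rep('slide',(Z>.029)&(Z<.038)&(Y<.0)&(Y>-.07)); rep('knob',(Z>.048)&(Z<.058)&(Y<.0)&(Y>-.07))
E
python3 vice.py w4
```

```text
time: 6.4
tool_pos: [0.4491, 0.2474, 0.2031]
tool_rot: [0.0, 0.754, 0.656, -0.0]
contact_force: [-0.5, -0.1, -3.2]
gripper_width: 0.173
grasp_force: 60.5
[0.44907076 0.24740233 0.2031043 ] yang -7.933883053938468 [-0.46371269 -0.0817663  -3.17177809]
farfoot 1671 ((469.315185546875, 366.2430419921875), (15.423043251037598, 84.57241821289062), 81.12110900878906) x [-41.3  40.9] y [76.6 91.3]
fixjaw 1949 ((465.6014404296875, 340.5500793457031), (18.621784210205078, 71.75345611572266), 82.1018295288086) x [-34.9  35. ] y [48.5 67.2]
slide 1207 ((451.83544921875, 250.0175018310547), (19.60587501525879, 71.57205200195312), 80.73660278320312) x [-35.7  34.8] y [-43.1 -24.2]
knob 416 ((451.5343322753906, 248.6933135986328), (20.373706817626953, 20.40857696533203), 37.3635139465332) x [-9.7  9.1] y [-44.1 -25.5]
```

View pics/w4.png

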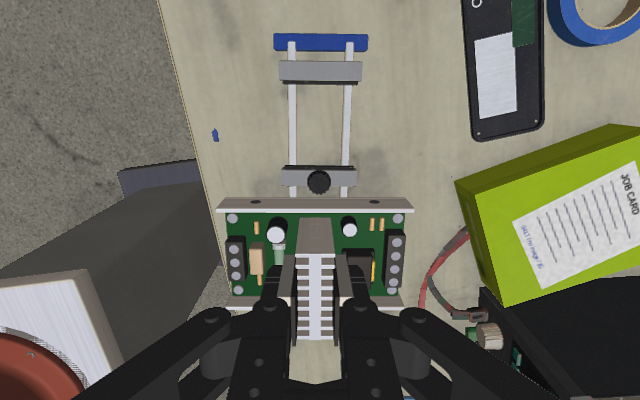

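The far foot is at (320,42), the fixed jaw at (320,72), and the sliding jaw and knob at (320,180). The vice origin is (0.4568, 0.2827), its y axis is at 81.5°, and the jaw gap is about 72 mm. I'll place the supply with its centre at vice y = +12 mm.

```bash
python3 -m crank '[{"x":2.4,"y":0.12,"z":0,"turn":0.01},{"x":2.4,"y":0.12,"z":0,"turn":0},{"x":0,"y":0,"z":3,"turn":0},{"x":0,"y":0,"z":3,"turn":0},{"x":0,"y":0,"z":3,"turn":0}]'; python3 -m crank '[{"x":0,"y":0,"z":2.5,"turn":0},{"x":0,"y":0,"z":0,"turn":0},{"x":0,"y":0,"z":0,"turn":0}]'
cat > err.py <<'E'
from h import *
import sys
from scipy.spatial.transform import Rotation as R
s=manip.state(); M=R.from_quat(s['tool_rot'],scalar_first=True).as_matrix()
a=np.radians(81.5); yv=np.array([np.cos(a),np.sin(a)]); xv=np.array([yv[1],-yv[0]]); o=np.array([.4568,.2827])
p=s['tool_pos']; print('vice xyz mm',(np.array([(p[:2]-o)@xv,(p[:2]-o)@yv,p[2]])*1000).round(2),'yang',np.degrees(np.arctan2(M[1,1],M[0,1])).round(2),'F vice',((s['contact_force'][:2]@xv).round(2),(s['contact_force'][:2]@yv).round(2)),s['contact_force'].round(1))
E
python3 err.py; python3 vice.py w5
```

```text
time: 6.95
tool_pos: [0.4588, 0.2945, 0.1127]
tool_rot: [0.0, 0.758, 0.652, 0.0]
contact_force: [0.8, -0.1, -3.4]
gripper_width: 0.171
grasp_force: 60.6
time: 7.25
tool_pos: [0.4585, 0.2946, 0.0885]
tool_rot: [-0.0, 0.758, 0.652, -0.0]
contact_force: [0.5, -0.4, -2.3]
gripper_width: 0.175
grasp_force: 60.3
vice xyz mm [-0.09 12.05 88.52] yang -8.62 F vice (np.float64(0.58), np.float64(-0.35)) [ 0.5 -0.4 -2.3]
[0.45848827 0.2946266  0.08852308] yang -8.61926874509929 [ 0.52579881 -0.42803647 -2.34010889]
farfoot 3326 ((469.13861083984375, 366.1221618652344), (15.371721267700195, 85.18424987792969), 81.39590454101562) x [-41.3  41. ] y [76.7 91.5]
fixjaw 3963 ((465.4939880371094, 340.8476257324219), (19.217205047607422, 72.13848114013672), 81.3619384765625) x [-35.2  35. ] y [48.9 67.7]
```

View pics/w5.png

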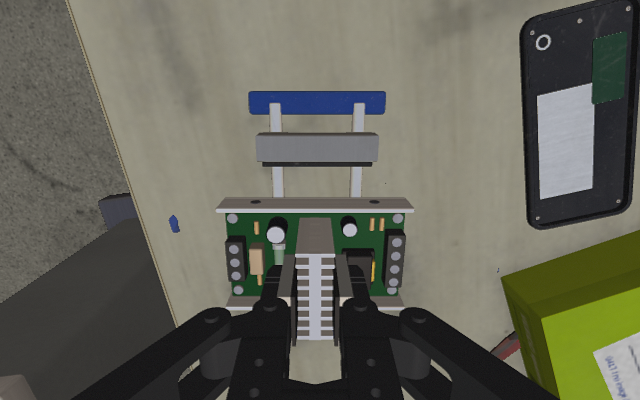

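The supply at (315,250) is parallel to the fixed jaw (317,150) and aligned with it in x. Now I'll lower it.

```bash
python3 -m crank '[{"x":0,"y":0,"z":1.5,"turn":0},{"x":0,"y":0,"z":1.2,"turn":0},{"x":0,"y":0,"z":0.8,"turn":0},{"x":0,"y":0,"z":0.4,"turn":0},{"x":0,"y":0,"z":0,"turn":0}]'; python3 -m crank '[{"x":0,"y":0,"z":0.15,"turn":0},{"x":0,"y":0,"z":0.1,"turn":0},{"x":0,"y":0,"z":0.1,"turn":0},{"x":0,"y":0,"z":0,"turn":0},{"x":0,"y":0,"z":0,"turn":0}]';python3 err.py
```

```text
time: 7.8
tool_pos: [0.4576, 0.2952, 0.0481]
tool_rot: [-0.0, 0.758, 0.652, -0.001]
contact_force: [-0.5, -0.3, -3.0]
gripper_width: 0.172
grasp_force: 60.6
time: 8.3
tool_pos: [0.4584, 0.2955, 0.046]
tool_rot: [0.0, 0.758, 0.652, 0.0]
contact_force: [-1.5, -0.2, -1.8]
gripper_width: 0.173
grasp_force: 60.6
vice xyz mm [-0.28 12.89 45.97] yang -8.59 F vice (np.float64(-1.5), np.float64(-0.4)) [-1.5 -0.2 -1.8]
```

```bash
python3 -m crank '[{"x":-0.05,"y":0,"z":0.06,"turn":0},{"x":0,"y":0,"z":0,"turn":0},{"x":0,"y":0,"z":0.05,"turn":0},{"x":0,"y":0,"z":0,"turn":0},{"x":0,"y":0,"z":0,"turn":0}]'; python3 -m crank '[{"x":0,"y":0,"z":0.05,"turn":0},{"x":0,"y":0,"z":0,"turn":0},{"x":0,"y":0,"z":0,"turn":0}]';python3 err.py
```

```text
time: 8.8
tool_pos: [0.4582, 0.2949, 0.0447]
tool_rot: [-0.0, 0.758, 0.652, -0.0]
contact_force: [-0.1, -0.1, -2.6]
gripper_width: 0.178
grasp_force: 60.6
time: 9.1
tool_pos: [0.4583, 0.295, 0.0447]
tool_rot: [0.0, 0.758, 0.652, -0.0]
contact_force: [-1.9, -1.2, 1.9]
gripper_width: 0.17
grasp_force: 61.1
vice xyz mm [-0.31 12.37 44.65] yang -8.59 F vice (np.float64(-1.72), np.float64(-1.45)) [-1.9 -1.2  1.9]
```

Contact: the vertical force went from −2.6 to +1.9 N. Releasing.

```bash
python3 -m crank '[{"x":0,"y":0,"z":0,"turn":0},{"x":0,"y":0,"z":0,"turn":0},{"x":0,"y":0,"z":0,"turn":0},{"x":0,"y":0,"z":0,"turn":0},{"x":0,"y":0,"z":0,"turn":0}]' 60; python3 -m crank '[{"x":0,"y":0,"z":-0.5,"turn":0},{"x":0,"y":0,"z":-1.5,"turn":0},{"x":0,"y":0,"z":-3,"turn":0},{"x":0,"y":0,"z":-3,"turn":0},{"x":0,"y":0,"z":-3,"turn":0}]'; python3 -m crank '[{"x":0,"y":0,"z":-2,"turn":0},{"x":-3,"y":0,"z":0,"turn":0},{"x":-4,"y":0,"z":0,"turn":0},{"x":-4,"y":0,"z":0,"turn":0},{"x":-2,"y":0,"z":0,"turn":0}]' 40;python3 -m crank '[{"x":0,"y":0,"z":0,"turn":0},{"x":0,"y":0,"z":0,"turn":0}]'; python3 err.py; python3 vice.py w6
```

```text
time: 9.6
tool_pos: [0.4583, 0.295, 0.0442]
tool_rot: [0.0, 0.758, 0.652, 0.0]
contact_force: [-0.4, 0.4, -0.9]
gripper_width: 0.6
grasp_force: 0.0
time: 10.1
tool_pos: [0.4585, 0.295, 0.1568]
tool_rot: [0.0, 0.758, 0.652, 0.001]
contact_force: [0.0, 0.6, -0.0]
gripper_width: 0.601
grasp_force: 0.0
time: 10.6
tool_pos: [0.4386, 0.1644, 0.1757]
tool_rot: [0.001, 0.759, 0.652, 0.001]
contact_force: [0.4, 0.7, 0.7]
gripper_width: 0.399
grasp_force: 0.0
time: 10.8
tool_pos: [0.4393, 0.1665, 0.1754]
tool_rot: [0.0, 0.758, 0.652, 0.001]
contact_force: [0.1, -0.2, -0.2]
gripper_width: 0.399
grasp_force: 0.0
vice xyz mm [-1.4000e-01 -1.1747e+02  1.7544e+02] yang -8.65 F vice (np.float64(0.13), np.float64(-0.19)) [ 0.1 -0.2 -0.2]
[0.43930102 0.16654221 0.17544321] yang -8.647139783809568 [ 0.09496844 -0.21037833 -0.15709159]
nearfoot 1625 ((444.48992919921875, 203.33645629882812), (21.692947387695312, 84.6874771118164), 81.58174896240234) x [-41.3  40.8] y [-91.5 -70.8]
slide 2470 ((452.4731140136719, 262.2239685058594), (42.88036346435547, 95.0941390991211), 81.52552795410156) x [-44.9  42.3] y [-42.8  -0.2]
knob 692 ((453.1622619628906, 260.353759765625), (44.3923225402832, 20.406208038330078), 81.69664764404297) x [-9.6  8.9] y [-44.7  -1.2]
```

View pics/w6.png

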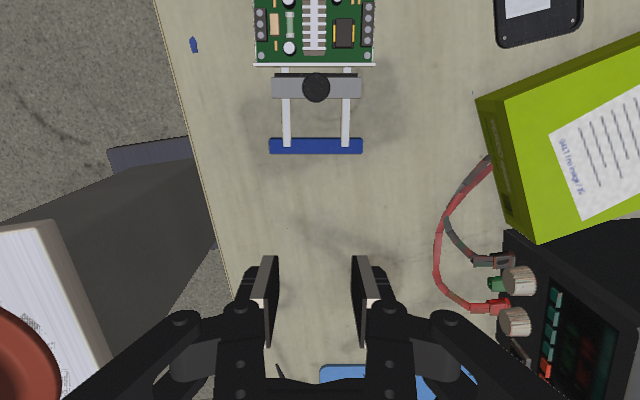

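The supply lies level on the rods at (315,30). The sliding jaw is at (316,85) and the knob at (316,87). The fingers are about 34 mm apart at (265,300) and (362,300), so they will straddle the knob. I'll go down behind the jaw.

```bash
python3 -m crank '[{"x":2.5,"y":0,"z":0,"turn":0},{"x":2.9,"y":0,"z":0,"turn":0},{"x":0,"y":0,"z":3,"turn":0},{"x":0,"y":0,"z":4,"turn":0},{"x":0,"y":0,"z":4,"turn":0}]'; python3 -m crank '[{"x":0,"y":0,"z":2,"turn":0},{"x":0,"y":0,"z":0,"turn":0},{"x":0,"y":0,"z":0,"turn":0}]'; python3 err.py; python3 -m crank '[{"x":0,"y":0,"z":1,"turn":0},{"x":0,"y":0,"z":0.7,"turn":0},{"x":0,"y":0,"z":0.5,"turn":0},{"x":0,"y":0,"z":0,"turn":0},{"x":0,"y":0,"z":0,"turn":0}]'; python3 err.py
```

```text
time: 11.35
tool_pos: [0.4476, 0.2216, 0.064]
tool_rot: [0.0, 0.757, 0.653, 0.001]
contact_force: [0.4, -0.6, -0.8]
gripper_width: 0.399
grasp_force: 0.0
time: 11.65
tool_pos: [0.4472, 0.2207, 0.0447]
tool_rot: [-0.0, 0.758, 0.653, 0.0]
contact_force: [-0.0, -0.1, 0.3]
gripper_width: 0.399
grasp_force: 0.0
vice xyz mm [ -0.35 -62.73  44.7 ] yang -8.52 F vice (np.float64(0.0), np.float64(-0.13)) [-0.  -0.1  0.3]
time: 12.15
tool_pos: [0.4469, 0.2197, 0.0222]
tool_rot: [-0.0, 0.758, 0.652, -0.0]
contact_force: [-0.9, 0.1, 0.4]
gripper_width: 0.403
grasp_force: 0.0
vice xyz mm [ -0.47 -63.75  22.22] yang -8.6 F vice (np.float64(-0.9), np.float64(0.01)) [-0.9  0.1  0.4]
```

```bash
python3 -m crank '[{"x":0.2,"y":0.05,"z":0.2,"turn":0},{"x":0.2,"y":0,"z":0,"turn":0},{"x":0.2,"y":0,"z":0,"turn":0},{"x":0.2,"y":0,"z":0,"turn":0},{"x":0.1,"y":0,"z":0,"turn":0}]'; python3 err.py; python3 -m crank '[{"x":0.1,"y":0,"z":0,"turn":0},{"x":0.1,"y":0,"z":0,"turn":0},{"x":0.1,"y":0,"z":0,"turn":0},{"x":0.1,"y":0,"z":0,"turn":0},{"x":0.1,"y":0,"z":0,"turn":0}]'; python3 err.py
```

```text
time: 12.65
tool_pos: [0.4489, 0.2289, 0.0203]
tool_rot: [0.0, 0.758, 0.652, 0.0]
contact_force: [-0.1, -0.3, 0.2]
gripper_width: 0.398
grasp_force: 0.0
vice xyz mm [  0.1  -54.39  20.32] yang -8.58 F vice (np.float64(-0.03), np.float64(-0.27)) [-0.1 -0.3  0.2]
time: 13.15
tool_pos: [0.4494, 0.2334, 0.0202]
tool_rot: [0.0, 0.758, 0.652, -0.0]
contact_force: [-0.9, -2.0, 0.8]
gripper_width: 0.399
grasp_force: 1.0
vice xyz mm [ 2.000e-02 -4.985e+01  2.021e+01] yang -8.6 F vice (np.float64(-0.63), np.float64(-2.11)) [-0.9 -2.   0.8]
```

```bash
python3 -m crank '[{"x":0.1,"y":0,"z":0,"turn":0},{"x":0.1,"y":0,"z":0,"turn":0},{"x":0.1,"y":0,"z":0,"turn":0},{"x":0.1,"y":0,"z":0,"turn":0},{"x":0,"y":0,"z":0,"turn":0}]'; python3 err.py; python3 -m crank '[{"x":0.1,"y":0,"z":0,"turn":0},{"x":0.1,"y":0,"z":0,"turn":0},{"x":0,"y":0,"z":0,"turn":0}]'; python3 err.py
```

```text
time: 13.65
tool_pos: [0.4501, 0.2375, 0.0202]
tool_rot: [0.0, 0.758, 0.652, -0.0]
contact_force: [-0.5, -3.2, 1.8]
gripper_width: 0.406
grasp_force: 1.8
vice xyz mm [ 3.000e-02 -4.571e+01  2.018e+01] yang -8.59 F vice (np.float64(-0.06), np.float64(-3.28)) [-0.5 -3.2  1.8]
time: 13.95
tool_pos: [0.4504, 0.2396, 0.0202]
tool_rot: [-0.0, 0.758, 0.652, 0.0]
contact_force: [-1.0, -3.0, 1.3]
gripper_width: 0.4
grasp_force: 1.7
vice xyz mm [ 4.000e-02 -4.355e+01  2.019e+01] yang -8.59 F vice (np.float64(-0.51), np.float64(-3.06)) [-1.  -3.   1.3]
```

Drag has risen to about 3 N, so the supply is sliding with the jaw. Smaller steps from here.

```bash
python3 -m crank '[{"x":0.07,"y":0,"z":0,"turn":0},{"x":0.07,"y":0,"z":0,"turn":0},{"x":0,"y":0,"z":0,"turn":0}]'; python3 err.py; python3 -m crank '[{"x":0.05,"y":0,"z":0,"turn":0},{"x":0,"y":0,"z":0,"turn":0}]'; python3 err.py
```

```text
time: 14.25
tool_pos: [0.4506, 0.241, 0.0202]
tool_rot: [-0.0, 0.758, 0.652, 0.0]
contact_force: [-0.8, -3.4, 1.6]
gripper_width: 0.401
grasp_force: 1.7
vice xyz mm [ 4.000e-02 -4.218e+01  2.020e+01] yang -8.59 F vice (np.float64(-0.26), np.float64(-3.52)) [-0.8 -3.4  1.6]
time: 14.45
tool_pos: [0.4507, 0.2414, 0.0202]
tool_rot: [-0.0, 0.758, 0.652, 0.0]
contact_force: [-0.6, -3.5, 2.0]
gripper_width: 0.403
grasp_force: 1.8
vice xyz mm [ 3.000e-02 -4.175e+01  2.019e+01] yang -8.59 F vice (np.float64(-0.11), np.float64(-3.55)) [-0.6 -3.5  2. ]
```

```bash
python3 -m crank '[{"x":0.05,"y":0,"z":0,"turn":0},{"x":0.05,"y":0,"z":0,"turn":0},{"x":0,"y":0,"z":0,"turn":0}]'; python3 err.py; python3 -m crank '[{"x":0.05,"y":0,"z":0,"turn":0},{"x":0,"y":0,"z":0,"turn":0}]'; python3 err.py
```

```text
time: 14.75
tool_pos: [0.4508, 0.2424, 0.0202]
tool_rot: [-0.0, 0.758, 0.652, 0.0]
contact_force: [-0.6, -3.6, 1.5]
gripper_width: 0.4
grasp_force: 1.8
vice xyz mm [ 3.000e-02 -4.072e+01  2.019e+01] yang -8.59 F vice (np.float64(-0.08), np.float64(-3.67)) [-0.6 -3.6  1.5]
time: 14.95
tool_pos: [0.4509, 0.2429, 0.0202]
tool_rot: [-0.0, 0.758, 0.652, 0.0]
contact_force: [-0.3, -3.7, 1.9]
gripper_width: 0.404
grasp_force: 1.8
vice xyz mm [ 4.000e-02 -4.024e+01  2.018e+01] yang -8.59 F vice (np.float64(0.27), np.float64(-3.66)) [-0.3 -3.7  1.9]
```

```bash
python3 -m crank '[{"x":0.05,"y":0,"z":0,"turn":0},{"x":0,"y":0,"z":0,"turn":0}]'; python3 err.py; python3 -m crank '[{"x":0.05,"y":0,"z":0,"turn":0},{"x":0,"y":0,"z":0,"turn":0}]'; python3 err.py
```

```text
time: 15.15
tool_pos: [0.451, 0.2434, 0.0202]
tool_rot: [-0.0, 0.758, 0.652, 0.0]
contact_force: [-0.9, -3.4, 1.5]
gripper_width: 0.396
grasp_force: 1.8
vice xyz mm [ 2.000e-02 -3.972e+01  2.018e+01] yang -8.59 F vice (np.float64(-0.36), np.float64(-3.48)) [-0.9 -3.4  1.5]
time: 15.35
tool_pos: [0.451, 0.2438, 0.0202]
tool_rot: [0.0, 0.758, 0.652, -0.0]
contact_force: [-0.7, -4.1, 2.7]
gripper_width: 0.4
grasp_force: 2.1
vice xyz mm [ 3.000e-02 -3.935e+01  2.018e+01] yang -8.59 F vice (np.float64(-0.11), np.float64(-4.14)) [-0.7 -4.1  2.7]
```

```bash
python3 vice.py w7
```

```text
[0.45101815 0.24377812 0.020179  ] yang -8.590643419374503 [-0.7246375  -4.08271491  2.71823565]
nearfoot 2306 ((443.30712890625, 199.5435333251953), (16.162647247314453, 48.23790740966797), 78.97450256347656) x [-23.8  21.1] y [-91.6 -77.6]
fixjaw 15877 ((462.7390441894531, 332.0753479003906), (38.169620513916016, 95.99180603027344), 81.54624938964844) x [-42.8  41.4] y [31.7 67.5]
slide 7654 ((451.43682861328125, 257.4078063964844), (52.34003448486328, 95.44190216064453), 81.1712417602539) x [-46.1  42.9] y [-44.5  -7.4]
knob 3652 ((451.8877258300781, 246.86854553222656), (48.70647430419922, 44.97953796386719), 30.242326736450195) x [-30.4  27.9] y [-49.7 -12. ]
```

View pics/w7.png

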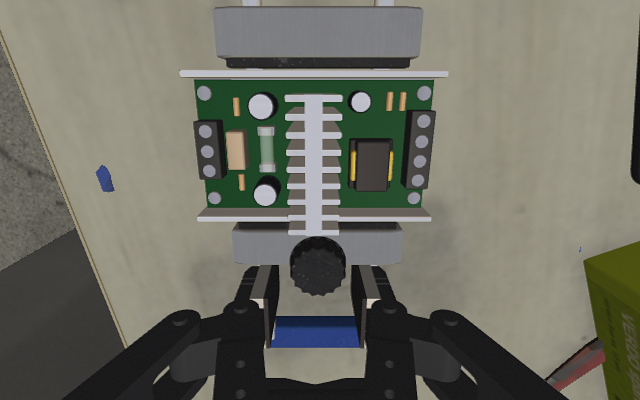

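The supply is nearly touching the fixed pad at (315,65). The jaw pad is against its near side, and the knob at (317,265) sits between the fingers with space on both sides. I've now viewed 11 pictures, one over the limit of 10, so the rest goes by force readings.

```bash
python3 -m crank '[{"x":0.04,"y":0,"z":0,"turn":0},{"x":0,"y":0,"z":0,"turn":0}]'; python3 err.py; python3 -m crank '[{"x":0.03,"y":0,"z":0,"turn":0},{"x":0,"y":0,"z":0,"turn":0}]'; python3 err.py
```

```text
time: 15.6
tool_pos: [0.451, 0.2438, 0.0202]
tool_rot: [0.0, 0.758, 0.652, -0.001]
contact_force: [-1.0, -6.6, 1.7]
gripper_width: 0.401
grasp_force: 3.0
vice xyz mm [ 3.000e-02 -3.933e+01  2.018e+01] yang -8.58 F vice (np.float64(-0.06), np.float64(-6.67)) [-1.  -6.6  1.7]
time: 15.8
tool_pos: [0.451, 0.2438, 0.0202]
tool_rot: [0.0, 0.758, 0.652, -0.001]
contact_force: [-1.0, -6.4, 3.2]
gripper_width: 0.401
grasp_force: 3.5
vice xyz mm [ 3.000e-02 -3.933e+01  2.018e+01] yang -8.58 F vice (np.float64(-0.05), np.float64(-6.51)) [-1.  -6.4  3.2]
```

Now trapped: the TCP has stopped advancing and the force is climbing.

```bash
python3 -m crank '[{"x":0.03,"y":0,"z":0,"turn":0},{"x":0,"y":0,"z":0,"turn":0},{"x":0,"y":0,"z":0,"turn":0}]'; python3 err.py; python3 -m crank '[{"x":0.02,"y":0,"z":0,"turn":0},{"x":0,"y":0,"z":0,"turn":0},{"x":0,"y":0,"z":0,"turn":0}]'; python3 err.py
```

```text
time: 16.1
tool_pos: [0.451, 0.2438, 0.0202]
tool_rot: [0.001, 0.758, 0.652, -0.001]
contact_force: [-1.1, -9.2, 3.8]
gripper_width: 0.4
grasp_force: 4.1
vice xyz mm [ 3.00e-02 -3.93e+01  2.02e+01] yang -8.58 F vice (np.float64(0.23), np.float64(-9.3)) [-1.1 -9.2  3.8]
time: 16.4
tool_pos: [0.451, 0.2438, 0.0202]
tool_rot: [0.001, 0.758, 0.652, -0.001]
contact_force: [-1.8, -9.9, 5.0]
gripper_width: 0.4
grasp_force: 4.5
vice xyz mm [  0.04 -39.29  20.19] yang -8.57 F vice (np.float64(-0.34), np.float64(-10.01)) [-1.8 -9.9  5. ]
```

```bash
python3 -m crank '[{"x":0,"y":0,"z":0,"turn":0},{"x":0,"y":0,"z":0,"turn":0},{"x":0,"y":0,"z":0,"turn":0},{"x":0,"y":0,"z":0,"turn":0},{"x":0,"y":0,"z":0,"turn":0}]'; python3 err.py
python3 - <<'E'
from h import *
grab('wrist','w8'); i,d,K,T=load('w8'); P=cloud(d,K,T)
a=np.radians(81.5); yv=np.array([np.cos(a),np.sin(a)]); xv=np.array([yv[1],-yv[0]]); o=np.array([.4568,.2827])
X=(P[...,:2]-o)@xv*1000; Y=(P[...,:2]-o)@yv*1000; Z=P[...,2]*1000
hsv=cv2.cvtColor(i,cv2.COLOR_RGB2HSV)
g=(hsv[...,0]>50)&(hsv[...,0]<85)&(hsv[...,1]>120)&(abs(X)<55)&(Y>-15)&(Y<50)
A=np.c_[X[g],Y[g],np.ones(g.sum())]; c=np.linalg.lstsq(A,Z[g],rcond=None)[0]; print('board slopes deg',np.degrees(c[:2]),'z',np.median(Z[g]))
b=(abs(Z-50-15.6)<4)&(abs(X)<20)&(Y>-10)&(Y<50); q=np.c_[X[b],Y[b]].astype(np.float32); print('sink',cv2.minAreaRect(q))
s=(abs(Z-34)<4)&(abs(X)<60)&(Y>40)&(Y<52)
for x0 in (-30,0,30):
    w=s&(abs(X-x0)<5); print(x0,'flange/jaw y samples',np.histogram(Y[w],bins=np.arange(40,53))[0])
e=(abs(Z-34)<4)&(Y>40)&(Y<47.5)&(abs(X)<60); print('flange x',np.percentile(X[e],[1,99]))
E
```

```text
time: 16.9
tool_pos: [0.451, 0.2438, 0.0202]
tool_rot: [0.001, 0.758, 0.652, -0.001]
contact_force: [-2.5, -9.5, 3.4]
gripper_width: 0.401
grasp_force: 4.5
vice xyz mm [  0.04 -39.29  20.19] yang -8.57 F vice (np.float64(-1.12), np.float64(-9.74)) [-2.5 -9.5  3.4]
board slopes deg [0.0546437  2.42531634] z 26.142170716624122
sink ((-1.5320930480957031, 19.142536163330078), (42.39215850830078, 16.038793563842773), 89.86375427246094)
-30 flange/jaw y samples [ 0  0  0  0  0 28 85 86 28 66 68 64]
0 flange/jaw y samples [ 0  0  0  0  0 28 84 84 28 90 84 84]
30 flange/jaw y samples [ 1  0  0  0  0 28 84 85 30 70 66 65]
flange x [-47.96240786  45.10534418]
```

Run:
```python
from h import *
a=np.radians(81.5); yv=np.array([np.cos(a),np.sin(a)]); xv=np.array([yv[1],-yv[0]]); o=np.array([.4568,.2827])
for t in ('w6','w7','w8'):
    i,d,K,T=load(t); P=cloud(d,K,T)
    X=(P[...,:2]-o)@xv*1000; Y=(P[...,:2]-o)@yv*1000; Z=P[...,2]*1000
    print(t,manip.state()['time'])
    for n,y0,y1,z0,z1,xm in (('far flange',44,48.3,31,40,46),('near flange',-14,-7.5,28,40,46),('near flange6',-20,-13,28,40,46),('fixjaw',54,64,29,40,30),('slidejaw',-28,-12,29,40,34),('sink',-3,42,58,70,10)):
        m=(d>0)&(Y>y0)&(Y<y1)&(Z>z0)&(Z<z1)&(abs(X)<xm)
        if n=='slidejaw': m&=abs(X)>14
        if m.sum()>20: print(n,m.sum(),'z',np.percentile(Z[m],[5,50,95]).round(1),'y',np.percentile(Y[m],[2,98]).round(1),'slope y deg',np.degrees(np.polyfit(Y[m],Z[m],1)[0]).round(1))
    hsv=cv2.cvtColor(i,cv2.COLOR_RGB2HSV)
    g=(hsv[...,0]>50)&(hsv[...,0]<85)&(hsv[...,1]>120)&(abs(X)<55)&(Y>-25)&(Y<50)&(Z>22)&(Z<30)
    print('board',g.sum(),np.degrees(np.polyfit(Y[g],Z[g],1)[0]),[np.median(Z[g&(abs(Y-y0)<3)]).round(2) for y0 in (-8,0,10,20,30,40)])
```

```text
w6 16.95
near flange 138 z [28.1 35.3 38.9] y [-13.1  -8. ] slope y deg 102.8
near flange6 400 z [28.3 35.  36.2] y [-18.7 -16.8] slope y deg 25.6
slidejaw 449 z [32.  34.1 35.9] y [-28.  -16.9] slope y deg 7.3
sink 720 z [59.4 66.3 67.7] y [-2.1 19.4] slope y deg -2.9
board 2931 -0.01338254550161849 [np.float64(26.13), np.float64(26.11), np.float64(26.28), np.float64(26.07), np.float64(26.24), np.float64(nan)]
w7 16.95
far flange 2049 z [32.2 34.9 36.1] y [45.8 48.2] slope y deg 31.7
near flange 2006 z [31.5 33.9 35.7] y [-13.9  -7.5] slope y deg 11.7
near flange6 2263 z [32.7 34.8 35.9] y [-19.8 -13.2] slope y deg -11.9
fixjaw 5587 z [33.9 35.1 36.2] y [54.3 63.8] slope y deg 0.4
slidejaw 3410 z [32.9 34.8 35.9] y [-27.6 -12.4] slope y deg -4.6
sink 6232 z [60.1 66.3 67.5] y [-0.8 39.9] slope y deg 1.9
board 12157 -0.0061393929671602395 [np.float64(26.09), np.float64(26.17), np.float64(26.22), np.float64(26.18), np.float64(26.15), np.float64(26.15)]
w8 16.95
far flange 2061 z [33.6 34.9 36. ] y [45.8 48.2] slope y deg 4.5
near flange 1971 z [31.5 33.8 35.7] y [-13.9  -7.5] slope y deg 12.2
near flange6 2274 z [32.6 34.8 35.9] y [-19.9 -13.2] slope y deg -11.6
fixjaw 5605 z [33.9 35.  36.2] y [54.3 63.8] slope y deg -0.2
slidejaw 3413 z [32.9 34.9 35.9] y [-27.6 -12.4] slope y deg -4.5
sink 6316 z [59.7 66.3 67.5] y [-0.7 39.8] slope y deg 2.1
board 12144 -0.00807415454268773 [np.float64(26.05), np.float64(26.17), np.float64(26.16), np.float64(26.14), np.float64(26.13), np.float64(26.13)]
  return _methods._mean(a, axis=axis, dtype=dtype,
  ret = ret.dtype.type(ret / rcount)
```

The supply is level (board at 26.1 mm all across), flush against the fixed pad and centred within about 1.5 mm. The push is steady at about 10 N.

```bash
python3 -c "
from plant import manip
print(manip.state()['contact_force']); print(manip.job_done())"
```

```text
[-1.91297912 -9.02334977  4.31351325]
the job is handed in; nothing more can be done
None
```

The supply is level on both rods, trapped flush against the fixed jaw, and held with a push of about 9–10 N on the loose jaw, with the fingers clear of the lock knob; job handed in at about 17 s (I viewed 11 pictures, one over your limit of 10).

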